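Set and close the quick-release clamp on the lab shaker

TASK

Turn the shaker clamp's blue adjuster knob clockwise until its white line points into the green sector, the setting at which the red cam lever meets firm resistance midway; then push the lever all the way down so that the bar clamps the tube rack, and let go. Leave the amber bottle and the yellow-lidded tip box where they stand.

Things in the scene. Friction and masses are not known exactly. Their poses are not given: they have to be found in the camera images.
- adjuster (a joint): Angle of the blue adjuster knob, rad: grows clockwise seen from above, 0 to 2.1; starts at 0 to 0.45. Its white line lies in the collar's green sector from 1.05 to 1.55, middle 1.3. Stiff (0.22 N m), stays where left, does not rise or sink; one grasp does the turn. Much too far: the lever eases back open a little; too little: the bar clamps weakly.
- adjuster_grip (a point): On the knob's upright axis, 12 mm below its top, 168 mm above the bench. The knob is a bar 46 mm long (x), 14 thick (y), 32 tall on a disc 44 across: grip its 14 mm from above; the bar's top 30 mm are clear. z is up. The white line runs on top from the axis to the -x end. The white collar below: 72 mm across, top 26 mm below this point.
- cam_lever (a joint): Angle of the red cam lever, rad: 0 open (70 degrees above level), 1.22 closed (level). Starts at 0 to 0.12. Light at first (0.1 to 0.15 N m); with the knob rightly set firm resistance begins near 0.6 and grows to about 0.4 N m at the end (6 N at the paddle). It stays where it is left; with the knob turned much too far it eases back a little.
- lever_tip (a point): Middle of the lever's free end. The lever is straight, 9 mm thick (z), its last 35 mm a paddle 26 wide (y), the rest 12 wide. The frame turns with it: x from the tip along the lever to the pivot (95 mm away; 146 mm above the bench at knob 0, sinking 5 mm per rad of knob), y along the level pivot axis, z out of the face to push (up when closed). The tip moves against z, in an upright arc.
- clamp_bar: Aluminium clamp bar with a black rubber foot, 200 mm long (y), 26 mm wide (x), 14 mm tall, origin at the middle of its underside. It runs from the adjuster post to the lever post across the rack and sinks as knob and lever are turned; not to be touched. The pivot and the knob axis lie 85 mm either side of its middle, the knob at +y.
- tube_rack: Turquoise rack full of capped tubes, 125 x 85 x 45 mm (x, y, z), 0.4 kg, origin at the middle of its underside, lying in a shallow nest on the shaker under the bar, 50 mm above the bench. The shaker is a white box 200 x 240 mm (x, y), 50 mm tall.
- bottle: Amber glass bottle with an orange cap, 60 mm across, 135 mm tall, origin at the middle of its underside. A bystander beside the shaker.
- tip_box: White pipette-tip box with a yellow lid, 112 x 77 x 83 mm, origin at the middle of its underside. A bystander beside the shaker.
Mind the look-alikes: they are no part of the job. What is shaped like the tube_rack but purple is not meant.

How it is judged:
By the outcome, as a careful person would: the job done as asked, in the order asked, and still so for the second after the job is handed in, with the robot touching nothing.
It also fails if it takes over 48 s, if anything falls off the work surface, if the arm or the gripper's body presses on something with over 40 N, if the wrist force passes 120 N, or if a joint passes its speed limit or range.

ROBOT

A 6-joint arm with a two-finger parallel gripper is mounted at the origin on the work surface. World frame = base frame: x ahead of the robot, y to its left, z up, the work surface at z = 0. Lengths are in m, angles in rad, forces in N, time in s.
With the tool pointing down it reaches from about 0.35 to 0.775 m from the base axis. Payload 7.3 kg.
Tool frame: the origin (TCP) lies at the very end of the fingers, on their centre line; the grasp point (between the pads) lies 19 mm behind it; z points along the fingers, y is the line along which they close (so a half turn about z gives the same grasp; the last joint's range is limited). The gripper opens to 92 mm and grips with 3 to 60 N. Pads are 19 mm wide; open, the fingers measure 130 mm over their backs; the gripper's body (75 mm by 190 mm) begins 47 mm behind the grasp point.
Start: joints at [1.043, 0.342, 1.524, -0, 1.275, -0.146], TCP at [0.196, 0.487, 0.227] pointing down, gripper open.
Joint ranges: [-2.53, 2.53], [-0.77, 2.02], [0.04, 2.7], [-1, 4.14], [0.28, 2.66], [-3.11, 3.11]. Speed limits (rad/s): [2.57, 2.57, 3.14, 3.14, 3.14, 3.14].

INTERFACE

Orientations are given as [roll, pitch, yaw] about the fixed x, y, z axes, in that order (R = Rz(yaw) Ry(pitch) Rx(roll)).
In Python, from cell import robot gives the robot as it stands. The module is installed in compiled form; this text tells all that it offers.
- The arm moves only by the tool arm_command, never from a script. Its argument "moves" is a list of rows, each a list of 3 entries, a list of its own where there are three numbers: the shift along the tool's x, y, z in m, then the turn, a rotation vector about the tool's x, y, z in rad, then the finger opening in m, from 0 to 0.0918. In form: [[[dx, dy, dz], [ax, ay, az], claw], ...]. A call has exactly 5 rows; each row is the pose to reach, as a shift and turn from the pose commanded when the call began, along the tool's axes at that moment; what a row does not reach only later rows make up. A row lasts 1/10 s, in which the tool goes at most 50 mm and 8.59 degrees, less where a joint would pass 70% of its speed; a pose out of reach is approached as far as the arm can. A call with a gripper value outside its range is refused whole. The fingers move at their own pace and stop on an object; "squeeze" is the grip in N (left out, the last holds). Time passes only in rows, so rows that repeat a pose let the fingers close, or fill a call up. It gives the time, the measured TCP pose, the force, the opening and the grip force at its end, in the units of the state.
- robot.observe(): the state, without advancing time (a new reading comes with each control period).
- robot.read_camera(name): name is "side" or "top" or "wrist"; returns the picture (384x512x3 uint8, red, green, blue); there is no depth.
- robot.camera_model(name): a dict with "fx", "fy", "cx", "cy" (pixels), "R" (3x3) and "t" (3): a world point X has camera coordinates R X + t. Camera axes: x right, y down, z forward; pixel columns grow to the right and rows downward; lengths in m; the calibration is good to about 2 mm. A picture is of the moment at which its call begins: read the wrist's pose just before it. camera_model takes no time and is no camera call; for the wrist camera it gives the pose at the moment of the call.
- robot.hand_in(): hands the job in; it is judged then, once.
The state is a dict: "time": time; "qpos": joint angles; "qvel": joint speeds; "joint_efforts": joint torques, N m; "tool_pos": TCP position; "tool_rot": TCP orientation; "contact_force": force on the tool from outside, world axes, zero at the start; "torque": the same for the moment, N m; "opening": finger opening in m; "grip_force": force on a finger pad.
Only numpy, scipy, OpenCV 4.12 (cv2) and the standard library are available. Lean on these libraries where they do the work, as an engineer would, in place of code of your own. Each camera call takes 0.05 s, during which the arm holds its last target. There are 200 camera calls.

## Working session

There is one attempt and no reset: what is moved stays moved. The work goes in short steps, Python scripts to look and compute and a tool call to move; the robot and the scene stay as the last step left them, time stands still between calls to the robot, and variables do not carry over. Pictures are saved under pics/ and viewed, at most 10 in all, crops included, and the job is handed in when it is done.

Besides the shell and the picture viewer there is one more tool, called after "Request:" as a command line: name --argument value ..., lists and objects as JSON in quotes. arm_command: Moves the arm, as the interface text tells. Its arguments: {"type":"object","properties":{"moves":{"type":"array"},"squeeze":{"type":"number"}},"required":["moves"]}

```bash
mkdir -p pics
python3 - <<'E'
from cell import robot
import cv2,numpy as np
print(robot.observe())
ims=[]
for n in("top","side"):
    m=robot.camera_model(n);print(n,m)
    im=robot.read_camera(n)[:,:,::-1];cv2.imwrite(f"pics/{n}0.png",im)
E
```

```text
{'time': 0.0, 'qpos': array([ 1.04301225e+00,  3.42766637e-01,  1.52502458e+00, -6.26267306e-06,
        1.27539982e+00, -1.45988538e-01]), 'qvel': array([ 9.27744814e-04,  6.38305495e-04, -6.18851525e-04, -1.20929289e-03,
        6.37254435e-05,  1.11824916e-03]), 'joint_efforts': array([-3.94507069e-04, -4.31224322e+01, -2.44219369e+01,  7.18078902e-02,
        5.58430958e-02, -1.11253182e-04]), 'tool_pos': array([0.19537436, 0.48684888, 0.22601954]), 'tool_rot': array([-3.14001041e+00, -2.26591528e-04,  2.75979877e+00]), 'contact_force': array([0.89519175, 0.19855189, 0.13184003]), 'torque': array([-0.04154673, -0.02138089, -0.02374524]), 'grip_force': 0.0, 'opening': 0.09155126511782881}
top {'fx': 363.39699050867546, 'fy': 363.39699050867546, 'cx': 259.6529673233389, 'cy': 197.25099575427183, 'R': array([[-0.02529134, -0.9994156 , -0.02299568],
       [-0.98065474,  0.02926987, -0.19354471],
       [ 0.19410468,  0.01765581, -0.98082192]]), 't': array([0.00621865, 0.51322707, 0.89020189])}
side {'fx': 416.76310312413796, 'fy': 416.76310312413796, 'cx': 252.87700186043037, 'cy': 191.76183508753036, 'R': array([[ 0.99111855, -0.13254911,  0.01071268],
       [-0.07625722, -0.63249958, -0.77079772],
       [ 0.10894432,  0.763135  , -0.63698989]]), 't': array([-0.50738284,  0.16254116,  1.28701421])}
```

View pics/top0.png

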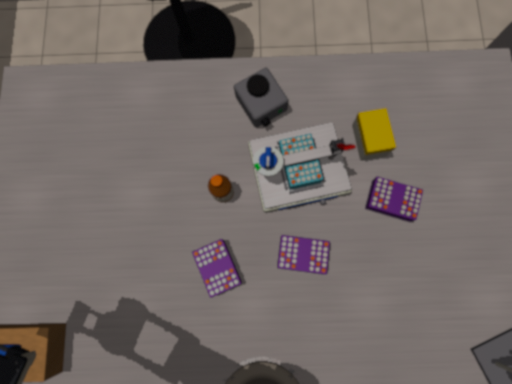

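View pics/side0.png

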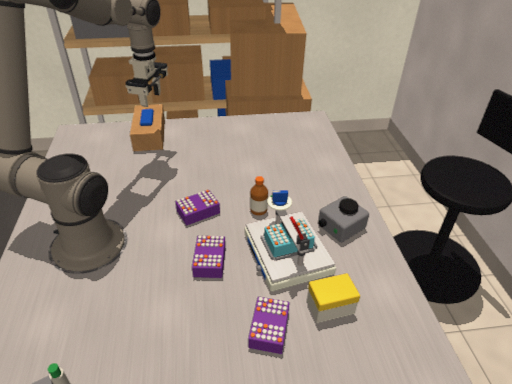

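The top view shows the knob at about (268,158), the red lever at (337..354,148) and the yellow box at (376,131). In the side view, the knob is at (280,198) and the lever runs from (293,220) to (305,245). Next I mask and triangulate these.

```bash
cat > h.py <<'E'
import numpy as np,cv2
from cell import robot
def ray(m,uv):
    d=np.array([(uv[0]-m["cx"])/m["fx"],(uv[1]-m["cy"])/m["fy"],1.])
    R=np.array(m["R"]);o=-R.T@np.array(m["t"]);d=R.T@d
    return o,d/np.linalg.norm(d)
def onz(m,uv,z):
    o,d=ray(m,uv);return o+d*(z-o[2])/d[2]
def tri(m1,a,m2,b):
    o1,d1=ray(m1,a);o2,d2=ray(m2,b)
    s=np.linalg.lstsq(np.c_[d1,-d2],o2-o1,rcond=None)[0]
    p,q=o1+d1*s[0],o2+d2*s[1];return (p+q)/2,np.linalg.norm(p-q)
def proj(m,X):
    c=np.array(m["R"])@X+m["t"];return np.array([m["fx"]*c[0]/c[2]+m["cx"],m["fy"]*c[1]/c[2]+m["cy"]])
def blobs(im,lo,hi,roi=None,amin=8):
    """im BGR; hsv bounds; returns list (area, centroid, pixels)"""
    k=cv2.inRange(cv2.cvtColor(im,cv2.COLOR_BGR2HSV),lo,hi)
    if roi:
        z=np.zeros_like(k);a,b,c,d=roi;z[b:d,a:c]=k[b:d,a:c];k=z
    n,l,s,c=cv2.connectedComponentsWithStats(k)
    return [(int(s[i,4]),c[i].round(1),np.argwhere(l==i)[:,::-1]) for i in range(1,n) if s[i,4]>=amin]
E
python3 - <<'E'
from h import *
T,S=robot.camera_model("top"),robot.camera_model("side")
t,s=cv2.imread("pics/top0.png"),cv2.imread("pics/side0.png")
R=dict(top=(235,110,370,215),side=(240,170,350,300))
for nm,im in(("top",t),("side",s)):
  for col,lo,hi in(("red0",(0,150,60),(6,255,255)),("red1",(172,150,60),(180,255,255)),("blue",(105,150,50),(125,255,255)),("green",(50,120,50),(75,255,255))):
    for a,c,p in blobs(im,lo,hi,R[nm]):
        print(nm,col,a,c,p.min(0),p.max(0), "topmost",p[p[:,1].argmin()],"rightmost",p[p[:,0].argmax()],"left",p[p[:,0].argmin()])
for n,im,r in(("t",t,(235,95,400,215)),("s",s,(240,165,370,310))):
    a,b,c,d=r;cr=cv2.resize(im[b:d,a:c],None,fx=3,fy=3,interpolation=cv2.INTER_CUBIC)
    cr=cv2.copyMakeBorder(cr,0,max(0,440-cr.shape[0]),0,0,cv2.BORDER_CONSTANT)
    globals()[n+"c"]=cr[:440]
out=np.hstack([tc,sc]);out=cv2.resize(out,(800,int(out.shape[0]*800/out.shape[1])));cv2.imwrite("pics/crops.png",out)
E
```

```text
top red0 65 [346.  146.4] [338 144] [354 149] topmost [340 144] rightmost [354 146] left [338 145]
top blue 156 [267.7 158.3] [260 148] [275 167] topmost [267 148] rightmost [275 157] left [260 158]
top green 19 [256.7 166.2] [255 164] [259 169] topmost [255 164] rightmost [259 167] left [255 164]
side red0 67 [296.6 227.7] [290 217] [302 239] topmost [291 217] rightmost [302 235] left [290 218]
side blue 171 [279.9 197.5] [273 191] [287 205] topmost [281 191] rightmost [287 191] left [273 193]
side blue 16 [256.1 257.4] [253 250] [259 264] topmost [253 250] rightmost [259 263] left [253 250]
side blue 9 [263. 273.] [262 270] [264 276] topmost [262 270] rightmost [264 274] left [262 270]
side green 9 [335.1 230.7] [334 229] [336 232] topmost [335 229] rightmost [336 230] left [334 230]
```

View pics/crops.png

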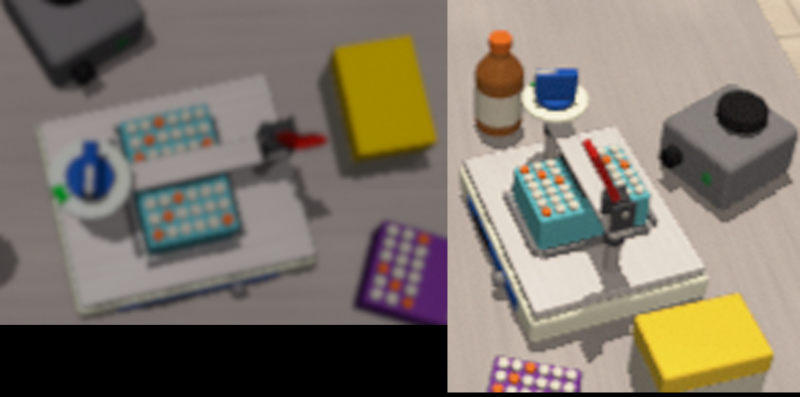

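Run:
```python
from h import *
T,S=robot.camera_model("top"),robot.camera_model("side")
print("knob",tri(T,(268,158),S,(280,197.5)), "knob@.175",onz(T,(267.7,158.3),.172),onz(S,(279.9,197.5),.172))
print("tip",tri(T,(353.5,146.5),S,(290.5,218)),"mid",tri(T,(346,146.4),S,(296.6,227.7)),"base",tri(T,(338.5,147),S,(301.5,237)))
t=cv2.imread("pics/top0.png")
for a,c,p in blobs(t,(22,150,80),(34,255,255),(340,95,410,165),50):
    b=cv2.boxPoints(cv2.minAreaRect(p.astype(np.float32)));print("box",a,[onz(T,q,.083)[:2].round(3) for q in b])
print("bottle cap",onz(T,(217,182),.13))
# shaker corners from crop (full px): crop scale
for u,v in((248.5,140),(332,124),(351,191),(264,211)): print("shaker",onz(T,(u,v),.05)[:2].round(3))
# knob bar & white line direction
k=t[140:178,250:290];print(cv2.cvtColor(k,cv2.COLOR_BGR2GRAY)[8:30,10:27])
```

```text
knob (array([ 0.58583742, -0.03168669,  0.1566851 ]), np.float64(0.001505902964860478)) knob@.175 [ 0.5795805  -0.03086897  0.172     ] [ 0.58224709 -0.04902218  0.172     ]
tip (array([ 0.57641316, -0.21049971,  0.24252913]), np.float64(0.0021280240673824283)) mid (array([ 0.59408856, -0.20488962,  0.2001723 ]), np.float64(0.0027462628044547435)) base (array([ 0.6103897 , -0.19771924,  0.15590375]), np.float64(0.006872831663667185))
box 1264 [array([ 0.722, -0.265]), array([ 0.74 , -0.343]), array([ 0.624, -0.358]), array([ 0.607, -0.282])]
bottle cap [0.53760476 0.09164373 0.13      ]
shaker [0.67  0.018]
shaker [ 0.708 -0.207]
shaker [ 0.523 -0.244]
shaker [ 0.477 -0.018]
[[156 158 159 158 147 117  83  67  64  65  80 113 142 154 149 134 119]
 [159 161 160 159 145 112  75  58  51  54  70 106 140 156 156 150 141]
 [161 161 161 158 143 109  74  57  52  53  70 105 137 153 157 157 155]
 [160 159 157 151 133 101  70  56  52  53  66  96 122 137 145 154 158]
 [159 154 144 132 110  83  62  54  53  50  55  71  90 106 124 146 158]
 [153 138 118  98  79  63  54  54  53  48  45  45  55  75 105
[... 446 characters left out ...]
 54  53  51  65  99 127 126  96  58  34  29  35  46  53  69]
 [ 72  58  55  54  51  65  98 124 120  89  54  34  30  35  45  54  72]
 [ 74  59  56  54  52  67  99 123 118  87  51  33  29  35  46  58  82]
 [ 80  63  58  53  53  68 100 123 117  85  52  32  29  35  48  66  98]
 [ 94  73  61  54  51  67  98 120 113  82  49  33  29  36  54  81 116]
 [106  85  66  56  49  58  86 106 100  72  44  31  30  41  66 102 135]
 [113 101  83  65  49  47  64  80  74  53  33  30  36  51  82 121 148]
 [119 122 111  90  66  51  51  58  54  40  33  39  53  73 103 137 154]
 [131 143 140 122  99  79  65  59  56  52  53  62  82 102 126 148 158]
 [146 156 156 147 133 116  98  86  84  84  87  96 114 130 146 156 160]]
```

```bash
cat >> h.py <<'E'
from scipy.spatial.transform import Rotation as Ro
def rt(s): return Ro.from_euler("xyz",s["tool_rot"])
def delta(p,rpy,s=None):
    s=s or robot.observe();R=rt(s)
    d=R.inv().apply(np.array(p)-s["tool_pos"]);r=(R.inv()*Ro.from_euler("xyz",rpy)).as_rotvec()
    print("t",round(s["time"],2),"pos",s["tool_pos"].round(4),"rot",s["tool_rot"].round(3),"shift",d.round(4),"turn",r.round(4))
E
python3 - <<'E'
from h import *
m=robot.camera_model("wrist");s=robot.observe()
R=np.array(m["R"]);c=-R.T@np.array(m["t"])
print(m["fx"],"cam in tool",rt(s).inv().apply(c-s["tool_pos"]).round(3),"axes",(R@rt(s).as_matrix()).round(3))
delta((.56,-.04,.33),(np.pi,0,3.1))
E
```

```text
315.5326068658628 cam in tool [ 0.074 -0.001 -0.159] axes [[ 0.     1.     0.   ]
 [-0.962  0.    -0.273]
 [-0.273  0.     0.962]]
t 0.1 pos [0.1954 0.4869 0.2261] rot [-3.14 -0.    2.76] shift [-0.5346 -0.3533 -0.1035] turn [-0.0013 -0.0004 -0.3402]
```

Request:
arm_command --moves '[[[-0.038, -0.025, -0.01], [0, 0, 0], 0.09], [[-0.076, -0.05, -0.02], [0, 0, 0], 0.09], [[-0.115, -0.076, -0.03], [0, 0, 0], 0.09], [[-0.153, -0.101, -0.04], [0, 0, 0], 0.09], [[-0.191, -0.126, -0.05], [0, 0, 0], 0.09]]'

```text
time: 0.6
tool_pos: [0.3264, 0.2975, 0.2769]
tool_rot: [-3.141, -0.0, 2.76]
contact_force: [-0.3, 0.2, -0.0]
opening: 0.0898
grip_force: 0.0
```

Request:
arm_command --moves '[[[-0.038, -0.025, -0.01], [0, 0, 0], 0.09], [[-0.076, -0.05, -0.02], [0, 0, 0], 0.09], [[-0.115, -0.076, -0.03], [0, 0, 0], 0.08], [[-0.153, -0.101, -0.04], [0, 0, 0], 0.07], [[-0.191, -0.126, -0.05], [0, 0, 0], 0.06]]'

```text
time: 1.1
tool_pos: [0.4568, 0.1092, 0.327]
tool_rot: [3.142, -0.0, 2.76]
contact_force: [0.8, 0.7, 0.2]
opening: 0.0709
grip_force: 0.0
```

Request:
arm_command --moves '[[[-0.038, -0.025, 0], [0, 0, -0.07], 0.06], [[-0.076, -0.05, 0], [0, 0, -0.14], 0.06], [[-0.115, -0.076, 0], [0, 0, -0.21], 0.06], [[-0.153, -0.101, 0], [0, 0, -0.28], 0.06], [[-0.153, -0.101, 0], [0, 0, -0.34], 0.06]]'

```text
time: 1.6
tool_pos: [0.5624, -0.0444, 0.3247]
tool_rot: [-3.141, -0.002, 3.098]
contact_force: [-1.0, 1.0, 0.5]
opening: 0.06
grip_force: 0.0
```

Run:
```python
from h import *
m=robot.camera_model("wrist");s=robot.observe();im=robot.read_camera("wrist")[:,:,::-1]
np.savez("w1.npz",**m);cv2.imwrite("pics/w1.png",im)
print(s["time"],s["tool_pos"],s["tool_rot"],s["opening"],proj(m,np.array([.581,-.036,.18])))
for col,lo,hi in(("blue",(105,130,40),(125,255,255)),("green",(45,100,40),(80,255,255)),("red",(0,150,50),(6,255,255))):
    for a,c,p in blobs(im,lo,hi,None,40): print(col,a,c,p.min(0),p.max(0))
```

```text
1.6 [ 0.56240359 -0.04441308  0.32467809] [-3.14053490e+00 -1.89758767e-03  3.09758318e+00] 0.059955216953780345 [266.44321897 201.82745157]
blue 1079 [268.7 199.2] [250 178] [288 224]
green 132 [292.  182.4] [285 175] [298 189]
red 678 [ 89.7 228.1] [ 57 221] [123 233]
```

View pics/w1.png

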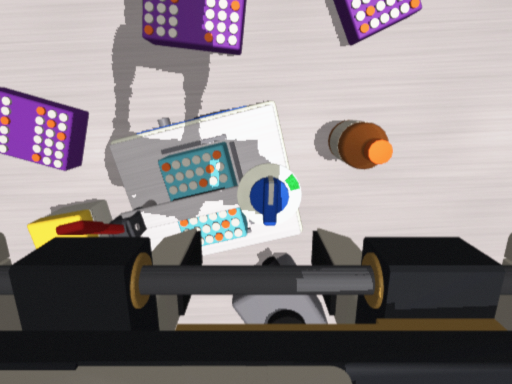

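The wrist view shows the knob at (269,199) with its white line pointing up from the axis at about (270,203). The green patch is at (292,182) and the lever runs from (60,229) to (123,229). I'll measure the line next.

Run:
```python
from h import *
m=np.load("w1.npz");im=cv2.imread("pics/w1.png")
h=cv2.cvtColor(im,cv2.COLOR_BGR2HSV)
x0,y0,x1,y1=258,176,284,228
sub=h[y0:y1,x0:x1]
k=((sub[...,1]<110)&(sub[...,2]>110)).astype(np.uint8)
for r,(row,kr) in enumerate(zip(sub,k)): print(y0+r,"".join("#" if q else ("b" if p[1]>150 and p[2]>110 else ("d" if p[1]>150 else ".")) for p,q in zip(row,kr)))
```

```text
176 ##########################
177 ########.......###########
178 #####..ddd........########
179 ###dbddddd......dddb######
180 ##bbbddddd......dddbb#####
181 dbbbbddddd.####.dddbbb.###
182 bbbbbddddd.#####ddddbbbb.#
183 bbbbbddddd.#####.dddbbbbbb
184 bbbbbdddbb.#####.bddbbbbbb
185 bbbbbdddbb.#####.bbddbbbbb
186 bbbbbdddbb.#####.bbdbbbbbb
187 bbbbbdddbb.#####bbbbbbbbbb
188 bbbbbdddbb.#####bbbdbbbbbb
189 bbbbbddbbb.#####bbbdbbbbbb
190 bbbbbddbbb######bbbdbbbbbb
191 bbbbbddbbb######bbbdbbbbbb
192 bbbbbddbbb######bbbdbbbbbb
193 bbbbbddbbb######bbbdbbbbbb
194 bbbbbddbbb######bbbdbbbbbb
195 bbbbbddbbb######bbbdbbbbbb
196 bbbbbddbbb######bbbdbbbbbb
197 bbbbbddbbb######bbbdbbbbbb
198 bbbbbddbbb######bbbdbbbbbb
199 bbbbbddbbb######bbddbbbbbb
200 bbbbbddbbb######bbddbbbbbb
201 bbbbbddbbb######bbddbbbbbb
202 bbbbbddbbb#####.bbddbbbbbb
203 bbbbbddbbb#####.bbddbbbbbb
204 bbbbbddbbb#####.bbddbbbbbb
205 bbbbbddbbbb....bbbddbbbbbb
206 bbbbbddbbbbbbbbbbbddbbbbbb
207 bbbbdddbbbbbbbbbbbdbbbbbbb
208 bbbbdddbbbbbbbbbbbdbbbbbb.
209 bbbbdddbbbbbbbbbbbddbbbbb#
210 bbbbdddbbbbbbbbbbbddbbb.##
211 .bbbdddbbbbbbbbbbbddb.####
212 ##bbddbbbbbbbbbbbbdb######
213 ####bddbbbbbbbbbbb.#######
214 #####ddbbbbbbbbbbb########
215 #####.bbbbbbbbbbbb########
216 ######bbbbbbbbbbbb########
217 ######bbbbbbbbbbbb########
218 ######dbbbbbbbbbbb########
219 ######dbbbbbbbbbbb########
220 ######bbbbbbbbbbbb########
221 ######bbbbbbbbbbbb########
222 ######bbbbbbbbbbbb########
223 ######bbbbbbbbbbb.########
224 #######bbbbbbbbbb#########
225 ##########################
226 ##########################
227 ##########################
```

Run:
```python
from h import *
m=np.load("w1.npz")
A=onz(m,(270.2,204.),.18);E_=onz(m,(271.1,181),.18);B=onz(m,(269.7,223.5),.18)
print("axis",A.round(4),"lineend",E_.round(4),"barend",B.round(4), "mid",((A*0+E_+B)/2).round(4),"len",np.linalg.norm(E_-B),"line angle",np.arctan2(*(E_-A)[1::-1]),np.arctan2(*(E_-B)[1::-1]))
G=onz(m,(292,182.4),.142);d=G-A;print("green",G,"ang",np.arctan2(d[1],d[0]),np.linalg.norm(d[:2]))
b0=onz(m,(273,102),.05);b1=onz(m,(301,235),.05);print("shaker y+ edge",b0,b1,np.arctan2(*(b1-b0)[1::-1]))
c0=onz(m,(110,142),.05);print("x- edge",c0,np.arctan2(*(b0-c0)[1::-1])-np.pi/2)
yaw=np.arctan2(*(E_-B)[1::-1])
delta((A[0],A[1],.155),(np.pi,0,yaw))
```

```text
axis [ 0.5834 -0.0323  0.18  ] lineend [ 0.5597 -0.0306  0.18  ] barend [ 0.6043 -0.0335  0.18  ] mid [ 0.582  -0.0321  0.18  ] len 0.04469112920797568 line angle 3.072108654324883 3.078142037779085
green [ 0.57121107 -0.0060974   0.142     ] ang 2.0077693208101817 0.02891958191564347
shaker y+ edge [ 0.48347018 -0.0200552   0.05      ] [0.67386673 0.01573276 0.05      ] 0.18579748792836556
x- edge [ 0.52595694 -0.24360481  0.05      ] 0.18781518522407725
t 1.65 pos [ 0.5613 -0.0422  0.325 ] rot [ 3.141e+00 -3.000e-03  3.102e+00] shift [-0.0222  0.0108  0.1699] turn [ 0.0002 -0.0025  0.0234]
```

Request:
arm_command --moves '[[[-0.011, 0.005, 0.03], [0, 0, 0.02], 0.05], [[-0.0215, 0.01, 0.06], [0, 0, 0.024], 0.04], [[-0.0215, 0.01, 0.09], [0, 0, 0.024], 0.04], [[-0.0215, 0.01, 0.12], [0, 0, 0.024], 0.04], [[-0.0215, 0.01, 0.13], [0, 0, 0.024], 0.04]]' --squeeze 55

```text
time: 2.15
tool_pos: [0.5805, -0.0296, 0.1934]
tool_rot: [3.141, -0.006, 3.076]
contact_force: [0.7, 0.4, -1.0]
opening: 0.0397
grip_force: 0.0
```

Run:
```python
from h import *
delta((.5826,-.0322,.152),(np.pi,0,3.076))
m=robot.camera_model("wrist");im=robot.read_camera("wrist")[:,:,::-1]
cv2.imwrite("pics/w2.png",im);print(proj(m,np.array([.5826,-.0322,.18])),proj(m,np.array([.5826,-.0322,.18])+.023*np.array([np.cos(3.076),np.sin(3.076),0])))
```

```text
t 2.15 pos [ 0.5805 -0.0296  0.1934] rot [ 3.141 -0.006  3.076] shift [-0.0026 -0.0025  0.0414] turn [ 0.001  -0.0061 -0.0004]
[253.47784881 240.29194329] [253.36397652 203.06557494]
```

View pics/w2.png

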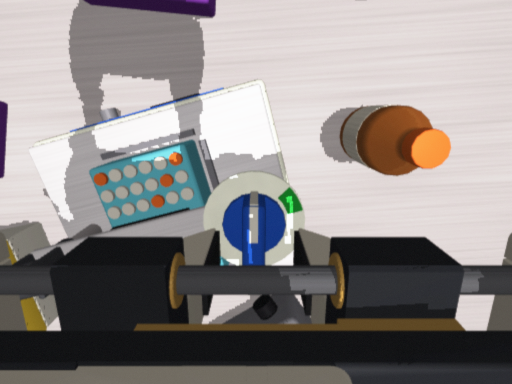

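Request:
arm_command --moves '[[[-0.002, -0.002, 0.02], [0, 0.006, 0], 0.04], [[-0.002, -0.002, 0.04], [0, 0.006, 0], 0.04], [[-0.002, -0.002, 0.041], [0, 0.006, 0], 0.02], [[-0.002, -0.002, 0.041], [0, 0.006, 0], 0.005], [[-0.002, -0.002, 0.041], [0, 0.006, 0], 0.005]]' --squeeze 55

```text
time: 2.7
tool_pos: [0.5852, -0.0327, 0.1576]
tool_rot: [-3.141, -0.003, 3.076]
contact_force: [0.7, 0.7, 0.5]
opening: 0.0205
grip_force: 0.0
```

Request:
arm_command --moves '[[[0, 0, 0], [0, 0, 0], 0.005], [[0, 0, 0], [0, 0, 0], 0.005], [[0, 0, 0], [0, 0, 0], 0.005], [[0, 0, 0], [0, 0, 0], 0.005], [[0, 0, 0], [0, 0, 0.02], 0.005]]'

```text
time: 3.2
tool_pos: [0.5852, -0.0318, 0.1574]
tool_rot: [3.14, -0.003, 3.056]
contact_force: [0.1, 5.0, 5.7]
opening: 0.0138
grip_force: 55.0
```

Request:
arm_command --moves '[[[0, -0.0003, 0], [0, 0, 0.13], 0.005], [[0, -0.0005, 0], [0, 0, 0.26], 0.005], [[0.0002, -0.0008, 0], [0, 0, 0.39], 0.005], [[0.0003, -0.001, 0], [0, 0, 0.52], 0.005], [[0.0004, -0.0012, 0], [0, 0, 0.65], 0.005]]'

```text
time: 3.7
tool_pos: [0.585, -0.0323, 0.1574]
tool_rot: [3.141, -0.003, 2.401]
contact_force: [1.4, 8.5, 5.7]
opening: 0.0137
grip_force: 55.0
```

Request:
arm_command --moves '[[[0, -0.0002, 0], [0, 0, 0.12], 0.005], [[0, -0.0003, 0], [0, 0, 0.24], 0.005], [[0.0001, -0.0004, 0], [0, 0, 0.36], 0.005], [[0.0001, -0.0005, 0], [0, 0, 0.4], 0.005], [[0.0001, -0.0005, 0], [0, 0, 0.4], 0.005]]'

```text
time: 4.2
tool_pos: [0.5848, -0.0324, 0.1574]
tool_rot: [-3.141, -0.003, 2.005]
contact_force: [2.7, 8.5, 4.9]
opening: 0.0135
grip_force: 55.0
```

Run:
```python
from h import *
s=robot.observe();print(s["tool_pos"],s["tool_rot"],s["torque"],s["contact_force"],s["grip_force"],s["opening"])
```

```text
[ 0.58480768 -0.03244857  0.15743355] [-3.14127426e+00 -3.07760686e-03  2.00530989e+00] [ 1.35998995 -0.35354486 -0.02047616] [2.65785415 8.45466742 4.92490774] 54.9901020526886 0.013504735947635054
```

Request:
arm_command --moves '[[[0, 0, 0], [0, 0, 0], 0.04], [[0, 0, 0], [0, 0, 0], 0.04], [[0, 0, 0], [0, 0, 0], 0.04], [[0, 0, -0.005], [0, 0, 0], 0.04], [[0, 0, -0.04], [0, 0, 0], 0.04]]'

```text
time: 4.7
tool_pos: [0.5813, -0.0341, 0.1924]
tool_rot: [-3.129, -0.008, 2.005]
contact_force: [0.3, 0.2, -0.2]
opening: 0.0399
grip_force: 0.0
```

Request:
arm_command --moves '[[[0.0, 0, -0.04], [0, 0, 0], 0.04], [[0.0, 0, -0.08], [0, 0, 0], 0.04], [[0.0, 0, -0.12], [0, 0, 0], 0.04], [[0.0, 0, -0.13], [0, 0, 0], 0.04], [[0.0, 0, -0.13], [0, 0, 0], 0.04]]'

```text
time: 5.2
tool_pos: [0.585, -0.0346, 0.3277]
tool_rot: [-3.14, -0.0, 2.006]
contact_force: [-0.8, -0.5, -0.8]
opening: 0.0401
grip_force: 0.0
```

Run:
```python
from h import *
m=robot.camera_model("wrist");s=robot.observe();im=robot.read_camera("wrist")[:,:,::-1]
np.savez("w3.npz",**m);cv2.imwrite("pics/w3.png",im)
print(s["time"],s["tool_pos"],s["tool_rot"],s["opening"])
for col,lo,hi in(("blue",(105,130,40),(125,255,255)),("green",(45,100,40),(80,255,255)),("red",(0,150,50),(6,255,255))):
    for a,c,p in blobs(im,lo,hi,None,40): print(col,a,c,p.min(0),p.max(0))
c=proj(m,np.array([.583,-.0324,.18]));print(c)
```

```text
5.2 [ 0.58495555 -0.03457519  0.32769137] [-3.13957145e+00 -4.33917000e-04  2.00556826e+00] 0.040065869144227
blue 1111 [257.5 176.6] [239 155] [276 201]
green 143 [256.6 146.4] [249 142] [264 151]
red 228 [213.2 312.9] [202 302] [224 323]
[256.44360366 179.76234513]
```

View pics/w3.png

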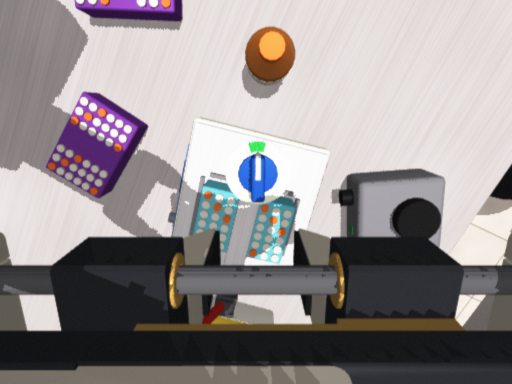

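The line at (258,157–181) points straight at the green patch centre (256.6,146), so the knob is set. Next is the lever.

Request:
arm_command --moves '[[[-0.034, -0.007, 0], [0, 0, -0.14], 0.0], [[-0.068, -0.014, 0], [0, 0, -0.28], 0.0], [[-0.102, -0.021, 0], [0, 0, -0.42], 0.0], [[-0.136, -0.028, 0], [0, 0, -0.56], 0.0], [[-0.1645, -0.033, 0], [0, 0, -0.7], 0.0]]' --squeeze 20

```text
time: 5.75
tool_pos: [0.6233, -0.1991, 0.3224]
tool_rot: [-3.139, -0.01, 2.711]
contact_force: [0.3, 0.2, -0.0]
opening: 0.0047
grip_force: 0.0
```

Request:
arm_command --moves '[[[0, 0, 0], [0, 0, -0.14], 0.0], [[0, 0, 0], [0, 0, -0.28], 0.0], [[0, 0, 0], [0, 0, -0.42], 0.0], [[0, 0, 0], [0, 0, -0.56], 0.0], [[0, 0, 0], [0, 0, -0.623], 0.0]]'

```text
time: 6.25
tool_pos: [0.6232, -0.1973, 0.3224]
tool_rot: [3.137, -0.01, -2.95]
contact_force: [-0.1, 0.8, -0.4]
opening: 0.0002
grip_force: 0.0
```

Run:
```python
from h import *
delta((.6245,-.1976,.222),(np.pi,0,-np.pi+.187))
m=robot.camera_model("wrist");im=robot.read_camera("wrist")[:,:,::-1];t=robot.read_camera("top")[:,:,::-1];sd=robot.read_camera("side")[:,:,::-1]
cv2.imwrite("pics/w4.png",im);cv2.imwrite("pics/t4.png",t);cv2.imwrite("pics/s4.png",sd)
for n,i,mm in(("wrist",im,m),("side",sd,robot.camera_model("side"))):
    for a,c,p in blobs(i,(0,150,50),(6,255,255),(240,170,350,300) if n=="side" else None,20): print(n,a,c,p.min(0),p.max(0))
    for X in((.5827,-.2055,.229),(.6146,-.1995,.1395)): print(n,"pred tip/pivot",proj(mm,np.array(X)).round(1))
```

```text
t 6.25 pos [ 0.6232 -0.1973  0.3224] rot [ 3.137 -0.01  -2.95 ] shift [-0.0022 -0.001   0.1004] turn [ 0.0044 -0.0099  0.0047]
wrist 652 [255.4 154.9] [241 143] [271 173]
wrist pred tip/pivot [256.3 150.1]
wrist pred tip/pivot [255.8 169.6]
side 65 [296.4 229.4] [290 218] [302 240]
side pred tip/pivot [292.6 220.2]
side pred tip/pivot [301.4 242.1]
```

View pics/w4.png

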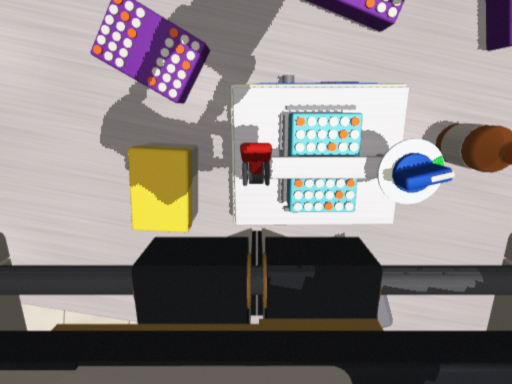

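Lever paddle at (256,150) and the pivot at (256,170), as predicted. Now I descend behind the lever, on its +x side.

Request:
arm_command --moves '[[[0, 0, 0.03], [0, 0, 0], 0.0], [[0, 0, 0.06], [0, 0, 0], 0.0], [[0, 0, 0.09], [0, 0, 0], 0.0], [[0, 0, 0.106], [0, 0, 0], 0.0], [[0, 0, 0.106], [0, 0, 0], 0.0]]'

```text
time: 6.9
tool_pos: [0.6215, -0.1966, 0.2154]
tool_rot: [3.136, -0.012, -2.956]
contact_force: [0.0, 1.1, 0.4]
opening: 0.0006
grip_force: 0.0
```

Request:
arm_command --moves '[[[0.007, 0, 0], [0, 0, 0], 0.0], [[0.014, 0, 0], [0, 0, 0], 0.0], [[0.021, 0, 0], [0, 0, 0], 0.0], [[0.028, 0, 0.003], [0, 0, 0], 0.0], [[0.034, 0, 0.005], [0, 0, 0], 0.0]]'

```text
time: 7.4
tool_pos: [0.5894, -0.204, 0.2153]
tool_rot: [3.141, -0.004, -2.955]
contact_force: [1.4, -1.1, -0.0]
opening: 0.0006
grip_force: 0.6
```

Run:
```python
from h import *
s=robot.observe();P=np.array([.6146,-.1995,.1395]);x=np.array([.9826,.186,0])
d=s["tool_pos"]-P;print(s["tool_pos"],s["contact_force"],"u",d@x,"w",d[2],"v",d@[-.186,.9826,0],s["time"])
sd=robot.read_camera("side")[:,:,::-1];cv2.imwrite("pics/s5.png",sd)
for a,c,p in blobs(sd,(0,150,50),(6,255,255),(240,170,350,300),10): print(a,c,p.min(0),p.max(0))
```

```text
[ 0.58936182 -0.20399189  0.21528241] [ 1.38961317 -1.11038567 -0.00434466] u -0.02563452965518473 w 0.07578241460815638 v 0.0002805723237684094 7.4
65 [294.6 231.2] [287 221] [302 240]
```

Request:
arm_command --moves '[[[0.01, 0, 0.007], [0, 0, 0], 0.0], [[0.017, 0, 0.013], [0, 0, 0], 0.0], [[0.023, 0, 0.02], [0, 0, 0], 0.0], [[0.03, 0, 0.028], [0, 0, 0], 0.0], [[0.035, 0, 0.037], [0, 0, 0], 0.0]]'

```text
time: 7.95
tool_pos: [0.5548, -0.2103, 0.1775]
tool_rot: [3.14, -0.005, -2.955]
contact_force: [0.6, -0.3, 3.0]
opening: 0.0006
grip_force: 1.5
```

Request:
arm_command --moves '[[[0.003, 0, 0.007], [0, 0, 0], 0.0], [[0.005, 0, 0.014], [0, 0, 0], 0.0], [[0.007, 0, 0.02], [0, 0, 0], 0.0], [[0.008, 0, 0.025], [0, 0, 0], 0.0], [[0.009, 0, 0.03], [0, 0, 0], 0.0]]'

```text
time: 8.45
tool_pos: [0.5463, -0.2119, 0.1476]
tool_rot: [3.14, -0.005, -2.954]
contact_force: [-0.5, -1.1, 5.6]
opening: 0.0006
grip_force: 2.4
```

Run:
```python
from h import *
s=robot.observe();P=np.array([.6146,-.1995,.1395]);x=np.array([.9826,.186,0])
d=s["tool_pos"]-P;print(s["tool_pos"],s["contact_force"],"u",d@x,"w",d[2],"v",d@[-.186,.9826,0],s["time"])
sd=robot.read_camera("side")[:,:,::-1];cv2.imwrite("pics/s6.png",sd)
for a,c,p in blobs(sd,(0,150,50),(6,255,255),(240,170,350,300),10): print(a,c,p.min(0),p.max(0))
print(proj(robot.camera_model("side"),np.array([.5213,-.217,.1395])))
```

```text
[ 0.54628738 -0.21189794  0.14764419] [-0.49064223 -1.14483382  5.63008139] u -0.06942999736251641 w 0.008144194549066092 v 0.0005239323736492413 8.45
42 [272.4 248. ] [269 244] [276 251]
[268.00609787 250.11092257]
```

Request:
arm_command --moves '[[[0, 0, 0.001], [0, 0, 0], 0.0], [[0, 0, 0.002], [0, 0, 0], 0.0], [[0, 0, 0.003], [0, 0, 0], 0.0], [[0, 0, 0.004], [0, 0, 0], 0.0], [[0, 0, 0.004], [0, 0, 0], 0.0]]'

```text
time: 9.0
tool_pos: [0.5461, -0.2119, 0.1443]
tool_rot: [3.141, -0.006, -2.954]
contact_force: [-2.1, -1.2, 6.1]
opening: 0.0004
grip_force: 3.0
```

Request:
arm_command --moves '[[[0, 0, 0.001], [0, 0, 0], 0.0], [[0, 0, 0.001], [0, 0, 0], 0.0], [[0, 0, 0.002], [0, 0, 0], 0.0], [[0, 0, 0.002], [0, 0, 0], 0.0], [[0, 0, 0.002], [0, 0, 0], 0.0]]'

```text
time: 9.5
tool_pos: [0.5462, -0.2121, 0.1436]
tool_rot: [3.141, -0.005, -2.954]
contact_force: [-4.3, -0.8, 14.0]
opening: 0.0006
grip_force: 7.0
```

Force jumps at w≈4 mm, which is the stop. I press slightly more, then retreat upwards.

Request:
arm_command --moves '[[[0, 0, 0.001], [0, 0, 0], 0.0], [[0, 0, 0.001], [0, 0, 0], 0.0], [[0, 0, -0.005], [0, 0, 0], 0.0], [[0, 0, -0.02], [0, 0, 0], 0.0], [[0, 0, -0.04], [0, 0, 0], 0.0]]'

```text
time: 10.0
tool_pos: [0.5456, -0.2109, 0.1808]
tool_rot: [3.137, -0.008, -2.954]
contact_force: [0.1, -0.6, -0.5]
opening: 0.0006
grip_force: 0.0
```

Request:
arm_command --moves '[[[0, 0, -0.04], [0, 0, 0], 0.0], [[0, 0, -0.08], [0, 0, 0], 0.0], [[0, 0, -0.12], [0, 0, 0], 0.0], [[0, 0, -0.15], [0, 0, 0], 0.0], [[0, 0, -0.15], [0, 0, 0], 0.0]]'

```text
time: 10.5
tool_pos: [0.5486, -0.2121, 0.3362]
tool_rot: [-3.139, 0.001, -2.954]
contact_force: [-0.3, -0.4, -0.6]
opening: 0.0005
grip_force: 0.0
```

Run:
```python
from h import *
s=robot.observe();print(s["time"],s["tool_pos"],s["contact_force"])
w=robot.read_camera("wrist")[:,:,::-1];sd=robot.read_camera("side")[:,:,::-1]
S=robot.camera_model("side");print("pred closed tip",proj(S,np.array([.5213,-.217,.1395])))
for a,c,p in blobs(sd,(0,150,50),(6,255,255),(240,170,350,300),10): print(a,c,p.min(0),p.max(0))
o=np.hstack([w,cv2.resize(sd[165:310,240:400],None,fx=384/145,fy=384/145,interpolation=cv2.INTER_CUBIC)])
cv2.imwrite("pics/end.png",cv2.resize(o,(800,int(384*800/o.shape[1]))))
```

```text
10.5 [ 0.54857111 -0.21205254  0.33621576] [-0.26176485 -0.43189692 -0.61817824]
pred closed tip [268.00609787 250.11092257]
171 [282.1 246.3] [269 240] [299 253]
```

View pics/end.png

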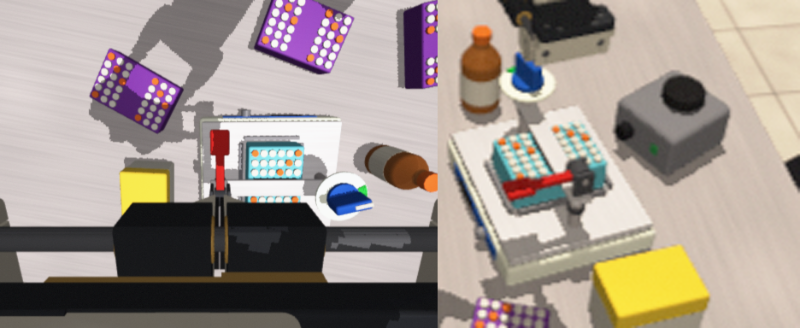

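Run:
```python
from h import *
m=robot.camera_model("wrist");im=robot.read_camera("wrist")[:,:,::-1]
A=np.array([.5832,-.0324,.18])
for a in(2.006,2.279,1.779): print(a,proj(m,A),proj(m,A+.022*np.array([np.cos(a),np.sin(a),0])))
g=2.029;print("green pred",proj(m,A+[.029*np.cos(g),.029*np.sin(g),-.038]),[ (c,a) for a,c,p in blobs(im,(45,100,40),(80,255,255),None,20)])
cv2.imwrite("pics/k.png",cv2.resize(im[195:275,355:450],None,fx=6,fy=6,interpolation=cv2.INTER_CUBIC))
```

```text
2.006 [414.82730454 245.81774602] [435.49384624 241.13897281]
2.279 [414.82730454 245.81774602] [434.17623551 236.30129119]
1.779 [414.82730454 245.81774602] [435.41522046 245.40812466]
green pred [423.71420026 226.22466517] [(array([424.9, 225.9]), 92)]
```

View pics/k.png

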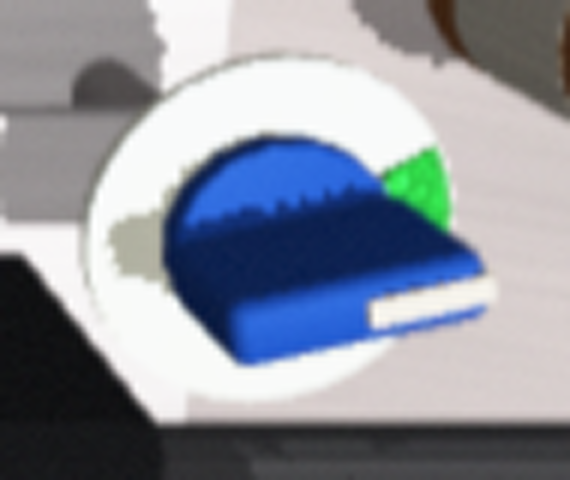

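The close view matches the prediction: the line runs (416.7,247.5)→(437,243), which gives a knob angle of about 1.33. The apparent offset from the green patch is parallax. The lever is level, so I hand in.

```bash
python3 -c "
from cell import robot
print(robot.hand_in())"
```

```text
the job is handed in; nothing more can be done
None
```

I turned the knob into the green sector (about 1.33 rad), pushed the lever down level to its stop, let go and handed the job in at about 10.7 s; the lever stayed down, and the bottle and tip box were not touched.

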